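Light-gap check of a press spindle with a thread pitch leaf

ROBOT

A 6-joint arm with a two-finger parallel gripper is mounted at the origin on a cart in front of the work surface, level with it; the furniture and walls round the work are solid. World frame = base frame: x ahead of the robot, y to its left, z up, the work surface at z = 0. Lengths are in m, angles in rad, forces in N, time in s.
With the tool pointing down it reaches from about 0.35 to 0.775 m from the base axis. Payload 7.3 kg.
Tool frame: the origin (TCP) lies between the finger pads; the fingertips stand 19 mm ahead of it and the grasp point (between the pads) is the TCP; z points along the fingers, y is the direction in which the jaws open and shut (so a half turn about z gives the same grasp; the last joint's range is limited). The gripper opens to 92 mm and grips with 3 to 60 N. Pads are 19 mm wide; open, the fingers measure 130 mm over their backs; the gripper's body (75 mm by 190 mm) begins 47 mm behind the grasp point.
Start: joints at [0.962, 0.342, 1.524, -0, 1.275, -0.146], TCP at [0.234, 0.47, 0.246] pointing down, gripper open.
Joint ranges: [-2.53, 2.53], [-0.77, 2.02], [0.04, 2.7], [-1, 4.14], [0.28, 2.66], [-3.11, 3.11]. Speed limits (rad/s): [2.57, 2.57, 3.14, 3.14, 3.14, 3.14].

INTERFACE

Orientations are given as a unit quaternion [x, y, z, w].
In Python, from bench import monitor, eyes, job gives the robot as it stands.
- The arm moves only by the tool play_rows, never from a script. Its argument "targets" is a list of rows, each a list of 7 numbers: the shift along the tool's x, y, z in mm, then the turn, a rotation vector about the tool's x, y, z in rad, then the gripper's target within -1 to 1 (fully open at 1, half-way at 0, shut at -1). A call has 1 to 8 rows; each row shifts and turns the commanded pose from where the row before left it, along the tool's axes as they then stand; what a row does not reach is not made up. A row lasts 1/8 s, in which the tool goes at most 62.5 mm and 10.7 degrees, less where a joint would pass 70% of its speed; a pose out of reach is approached as far as the arm can. A call is refused whole if a number of a shift passes 62.5 or a number of a turn 0.188, either way. A call with a gripper value outside its range is refused whole. The fingers move at their own pace and stop on an object; "grip_force" is the grip in N (left out, the last holds). Time passes only in rows, so rows that do not move let the fingers close. It gives the time, the measured TCP pose, the force and the opening at its end, in the units of the state.
- monitor.sense(): the state, without advancing time (a new reading comes with each control period).
- eyes.read_camera(name): name is "side" or "top" or "wrist"; returns the picture (384x512x3 uint8, red, green, blue); there is no depth.
- eyes.camera_info(name): a dict with "fx", "fy", "cx", "cy" (pixels), "R" (3x3) and "t" (3): a world point X has camera coordinates R X + t. Camera axes: x right, y down, z forward; pixel columns grow to the right and rows downward; lengths in m; the calibration is good to about 2 mm. A picture is of the moment at which its call begins: read the wrist's pose just before it. camera_info takes no time and is no camera call; for the wrist camera it gives the pose at the moment of the call.
- job.close_job(): hands the job in, once; it reports no verdict.
The state is a dict: "t": time; "qpos": joint angles; "joint_vel": joint speeds; "joint_efforts": joint torques, N m; "tool_pos": TCP position; "orientation": TCP orientation; "ft_force": force on the tool from outside, world axes, zero at the start; "ft_torque": the same for the moment, N m; "gripper_width": opening from 0.0 (shut) to 1.0 (fully open).
Only numpy, scipy, OpenCV 4.12 (cv2) and the standard library are available. Lean on these libraries where they do the work, as an engineer would, in place of code of your own. Each camera call takes 0.05 s, during which the arm holds its last target. There are 200 camera calls.

TASK

Check the pitch of the press spindle clamped in the light stand: of the three toothed gauge leaves on the bench take the one whose teeth match the spindle's thread, lay it flat on the lit plate and slide its teeth gently into the thread until it is fully home and square to the spindle. Turn the stand's dimmer up to the long mark in the middle of its scale so that any light gap can be seen. Leave the leaf lying there and leave the other two leaves and the glassware where they are.

Things in the scene. Friction and masses are not known exactly. Their poses are not given: they have to be found in the camera images.
- light_stand: fixed low stand, 137 (x, -62 to +75) x 228 (y) mm; origin on the bench, mid-length; x points from the lit plate to the spindle, away from the robot within 0.2 rad; y along the spindle. Steel spindle clamped along y, axis at x +45, z +36 mm. Level lamp box: top (lit white plate) at z +32 mm, x -58 to +18, y -48 to +110. Black dimmer housing 44 mm high: x -56 to +32, y -112 to -54.
- thread_seat (a point): on the spindle's lamp side, mid-length of the 126 mm thread, on the line of the crests, at axis height (4 mm above the lit plate); axes as light_stand. Trapezoidal thread, 44 mm outside diameter, pitch 12 mm, 6.5 mm deep. The point is in the middle of a groove; others follow every 12 mm along y. Groove 8 mm wide at the mouth, 4.5 mm at the bottom.
- dimmer_grip (a point): on the dimmer knob's upright axis, 24 mm above its housing, 7 mm under the knob's top; axes as light_stand. The knob: a bar 34 mm long, 12 mm thick, 24 mm high on a 39 mm round skirt whose top is 8 mm above the housing. Grasp it across the 12 mm with the fingertips 12 mm or more above the housing.
- dimmer (a joint): knob angle, rad, 0 to 4.71, growing clockwise seen from above (brighter); stays where left, turns lightly (0.03 N m). The white line on the bar is the pointer: at angle q it points along (cos(2.356-q), sin(2.356-q)) in light_stand's x, y; straight to +x at 2.356. Eleven marks, every 0.471 rad; the middle one, at 2.356, is long and thick. Starts between 0.95 and 1.75.
- leaf_mid: the leaf that matches: loose steel plate 8 mm thick, flat on the bench, 0.13 to 0.21 kg. Comb plate 26 (x) x 84 (y) mm, 7 teeth 12 mm apart along its +x edge, 6 mm long; a tab 26 mm wide runs back from x -13 to -55 mm, with a hole. Origin: middle of the comb plate's underside, z up; x at yaw -0.95 to -0.65 rad at the start. Grasp the tab across y at about x -35 mm, fingertips close to the surface.
- leaf_mid_teeth (a point): on leaf_mid at x +13, y 0, z +4 mm: the comb edge at the root of its middle tooth; axes as leaf_mid. Teeth 7 mm wide at the root, bevelled to 2.5 mm at the tip. Fully home, with the underside on the lit plate and the comb edge touching the crests, this point has x and z of thread_seat and its y plus 0, 12 or 24 mm either way, x axis along light_stand's x.
- leaf_fine: another leaf of the same plate, tab and origin, with 10 smaller teeth 8 mm apart and 4 mm long; does not fit; leave where it lies. It and leaf_mid change places.
- leaf_coarse: another leaf of the same plate, tab and origin, with 5 larger teeth 18 mm apart and 9 mm long; does not fit; leave where it lies.
- beaker: glass beaker, 51 mm wide, 69 mm high, loose, standing to the right of the stand; origin: centre of its underside; leave alone.
- vial: small capped glass vial, 23 mm wide, 46 mm high, loose, standing on the right; origin: centre of its underside; leave alone.

How it is judged:
By the outcome, as a careful person would: the job done as asked, in the order asked, and still so for the second after the job is handed in, with the robot touching nothing.
It also fails if it takes over 58 s, if anything falls off the work surface, if the arm or the gripper's body presses on something with over 40 N, if the wrist force passes 120 N, or if a joint passes its speed limit or range.

## Working session

There is one attempt and no reset: what is moved stays moved. The work goes in short steps, Python scripts to look and compute and a tool call to move; the robot and the scene stay as the last step left them, time stands still between calls to the robot, and variables do not carry over. Pictures are saved under pics/ and viewed, about 8 in all and at most 12, crops included, and the job is handed in when it is done.

Besides the shell and the picture viewer there is one more tool, called as a command line: name --pt "numbers of a row" for each row, then --argument value for the rest. play_rows: Moves the arm, as the interface text tells. Its arguments: {"type":"object","properties":{"targets":{"type":"array","items":{"type":"array","items":{"type":"number"}}},"grip_force":{"type":"number"}},"required":["targets"]}

```bash
ls; mkdir -p pics; cat > h.py <<'E'
import numpy as np, cv2
from scipy.spatial.transform import Rotation as Ro
from bench import monitor, eyes, job
def snap(n,f):
    info=eyes.camera_info(n); im=eyes.read_camera(n); cv2.imwrite('pics/'+f,im[:,:,::-1]); return im,info
def ray(c,u,v,z):
    d=np.array([(u-c['cx'])/c['fx'],(v-c['cy'])/c['fy'],1.]); R=np.array(c['R']);t=np.array(c['t']).ravel()
    o=-R.T@t; d=R.T@d; return o+d*(z-o[2])/d[2]
def proj(c,X):
    p=np.array(c['R'])@np.array(X)+np.array(c['t']).ravel(); return np.array([c['fx']*p[0]/p[2]+c['cx'],c['fy']*p[1]/p[2]+c['cy']])
E
python3 - <<'E'
from h import *
s=monitor.sense(); print(s)
a,c=snap('top','a.png'); b,d=snap('side','b.png')
import pickle; pickle.dump((c,d),open('cam.pkl','wb'))
for k in(c,d): print(-np.array(k['R']).T@np.array(k['t']).ravel(), k['fx'],np.array(k['R'])[2])
big=cv2.resize(a,(800,600),interpolation=cv2.INTER_CUBIC); cv2.imwrite('pics/a2.png',big[:,:,::-1])
E
```

```text
pics
{'t': 0.0, 'qpos': array([ 9.62026869e-01,  3.42698808e-01,  1.52502724e+00,  3.05786144e-06,
        1.27540457e+00, -1.46004811e-01]), 'joint_vel': array([ 1.65061924e-03,  2.40615704e-04, -7.64931043e-04, -2.02382437e-04,
       -4.72710274e-05,  7.01058277e-04]), 'joint_efforts': array([-6.54403120e-04, -4.31235301e+01, -2.44223017e+01,  7.17294146e-02,
        5.59763610e-02, -1.77507209e-04]), 'tool_pos': array([0.2341313 , 0.46947116, 0.24505379]), 'orientation': array([ 2.29323594e-01,  9.73349936e-01, -7.14333275e-04, -2.84724898e-04]), 'ft_force': array([-0.52910037,  0.21804306,  0.41738945]), 'ft_torque': array([ 0.00136098, -0.00601768, -0.00939417]), 'gripper_width': 1.0057659044488634}
[ 0.49944525 -0.30560179  0.90263331] 406.5304362974955 [ 0.0545138   0.01494759 -0.99840113]
[ 0.36652448 -1.074805    0.41189793] 471.7905872408615 [ 0.22368298  0.8913058  -0.39438547]
```

View pics/a2.png

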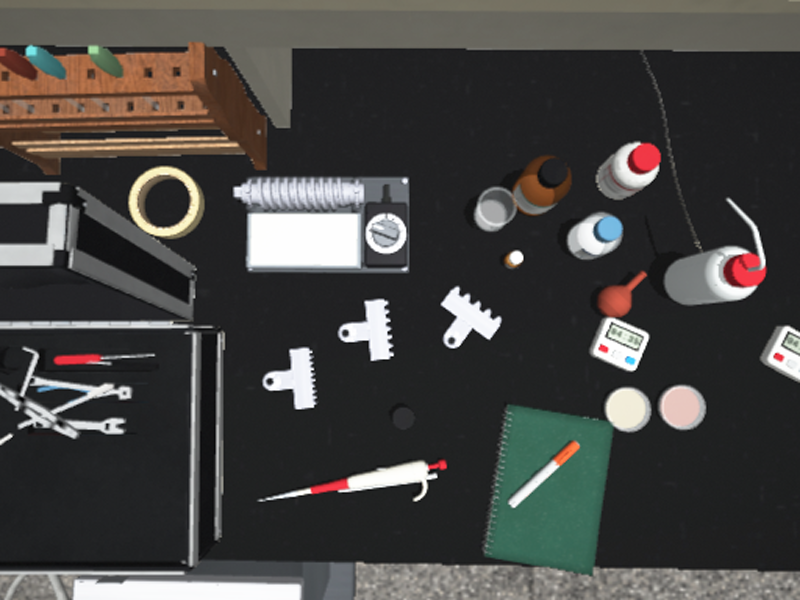

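View pics/b.png

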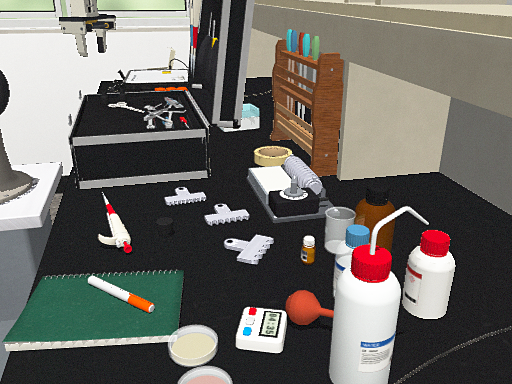

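The top view shows the stand at (327,225), with the knob at (385,232). The leaves are at (290,378), (370,330) and (472,317), in 800x600 pixels. I'll zoom in to count teeth and measure.

```bash
python3 - <<'E'
from h import *
import pickle; c,d=pickle.load(open('cam.pkl','rb'))
a=cv2.imread('pics/a.png'); g=cv2.cvtColor(a,cv2.COLOR_BGR2GRAY)
crop=a[110:270,150:330]; cv2.imwrite('pics/c.png',cv2.resize(crop,(675,600),interpolation=cv2.INTER_CUBIC))
m=(g>110).astype(np.uint8); 
cs,_=cv2.findContours(m,cv2.RETR_EXTERNAL,cv2.CHAIN_APPROX_NONE)
for k in cs:
    A=cv2.contourArea(k); x,y,w,h=cv2.boundingRect(k)
    if 200<A<8000 and 150<x<330 and 100<y<270:
        P=np.array([ray(c,u,v,.008)[:2] for u,v in k[:,0]]).astype(np.float32)
        r=cv2.minAreaRect(P*1000); print(A,(x,y,w,h),np.round(np.array(r[0])),np.round(r[1]),r[2])
print(np.round(c['R'],3))
E
```

```text
688.0 (168, 222, 35, 40) [ 434. -139.] [85. 74.] 6.461766242980957
687.5 (216, 191, 36, 40) [ 504. -244.] [85. 75.] 6.980418682098389
716.5 (282, 183, 39, 40) [ 515. -383.] [85. 77.] 54.18323516845703
521.0 (234, 136, 26, 27) [ 642. -272.] [58. 55.] 0.7866618633270264
369.0 (304, 120, 49, 28) [ 688. -446.] [ 58. 105.] 21.983728408813477
[[ 0.014 -1.    -0.014]
 [-0.998 -0.013 -0.055]
 [ 0.055  0.015 -0.998]]
```

View pics/c.png

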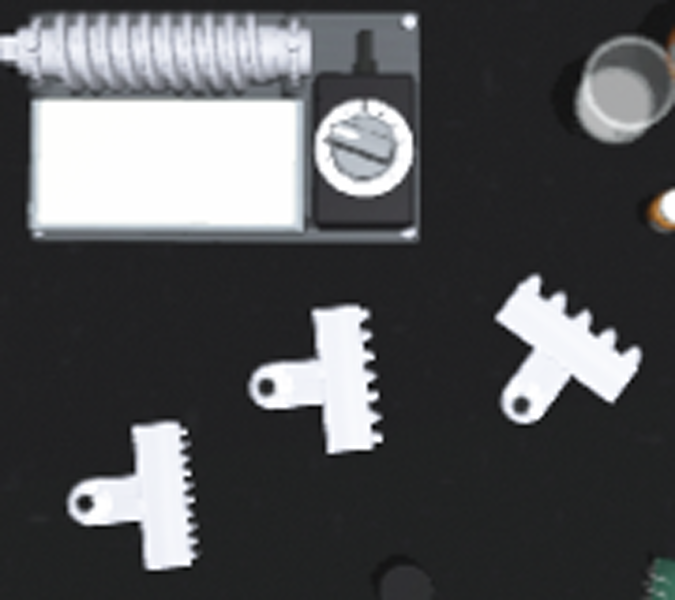

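The middle leaf has 7 teeth about 12 mm apart, so it is the one that matches. The right one has 5 at about 17.5 mm and the left one 10 finer teeth. Its yaw looks like about -1.45, which isn't the stated -0.95 to -0.65, so I'll confirm it in the wrist view. Next I'll measure the stand and the wrist camera geometry.

```bash
python3 - <<'E'
from h import *
import pickle; c,d=pickle.load(open('cam.pkl','rb'))
a=cv2.imread('pics/a.png'); g=cv2.cvtColor(a,cv2.COLOR_BGR2GRAY)
m=(g>245).astype(np.uint8)
cs,_=cv2.findContours(m,cv2.RETR_EXTERNAL,cv2.CHAIN_APPROX_NONE)
for k in cs:
    x,y,w,h=cv2.boundingRect(k)
    if cv2.contourArea(k)>1500 and 150<x<260 and 100<y<190:
        P=np.array([ray(c,u,v,.032)[:2] for u,v in k[:,0]]).astype(np.float32)
        r=cv2.minAreaRect(P*1000); print((x,y,w,h),np.round(r[0],1),np.round(r[1],1),r[2])
f=lambda u,v,z:np.round(ray(c,150+u/3.75,110+v/3.75,z)*1000)
print('knob',f(364,147,.052),'hole',f(267,387,.008),'notch dir', f(340,138,.075)-f(375,150,.075))
print('stand corners',[f(u,v,.004) for u,v in((32,240),(418,240),(418,13))])
w=eyes.camera_info('wrist'); s=monitor.sense(); T=Ro.from_quat(s['orientation']).as_matrix()
R=np.array(w['R']);t=np.array(w['t']).ravel()
print('cam in tool',T.T@(-R.T@t-s['tool_pos']), (R@T).round(3), w['fx'],w['cx'],w['cy'])
E
```

```text
(161, 137, 68, 33) [ 628.2 -159.9] [ 69.6 145.4] 0.6620409488677979
knob [ 635. -275.   52.] hole [ 499. -218.    8.] notch dir [ 7. 19.  0.]
stand corners [array([584., -76.,   4.]), array([ 587., -306.,    4.]), array([ 723., -304.,    4.])]
cam in tool [ 8.03369018e-02 -5.07626929e-05 -1.38754393e-01] [[-0.001  1.    -0.001]
 [-0.956 -0.001 -0.295]
 [-0.295  0.001  0.956]] 328.4016154001515 257.5408259796425 192.80982628837043
```

The stand measurements agree with each other: origin about (648,-191) mm, yaw about 0.01, knob (635,-275). The leaf grip point is about (502,-227), with tool y at 7°. Moving there.

play_rows --pt "-20 -18 -10 0 0 0 1" --pt "-40 -37 -5 0 0 0 1" --pt "-44 -40 0 0 0 0 1" --pt "-44 -40 0 0 0 0 1" --pt "-44 -40 0 0 0 0 1" --pt "-44 -40 0 0 0 0 1" --pt "-44 -40 0 0 0 0 1" --pt "-44 -40 0 0 0 0 1"

```text
t: 1.1
tool_pos: [0.3928, 0.0593, 0.2607]
orientation: [0.229, 0.973, 0.0, 0.0]
ft_force: [0.5, 0.7, 0.3]
gripper_width: 1.0
```

play_rows --pt "-44 -40 0 0 0 0 1" --pt "-44 -40 0 0 0 0 1" --pt "-44 -40 0 0 0 0.1 1" --pt "-58 -40 20 0 0 0.17 1" --pt "-47 -15 20 0 0 0.18 1" --pt "0 0 20 0 0 0.18 1" --pt "0 0 20 0 0 0.18 1" --pt "0 0 10 0 0 0.176 1"

```text
t: 2.1
tool_pos: [0.5049, -0.2028, 0.1719]
orientation: [0.665, 0.747, -0.0, -0.001]
ft_force: [0.5, -0.3, 0.4]
gripper_width: 0.999
```

```bash
python3 - <<'E'
from h import *
s=monitor.sense(); T=Ro.from_quat(s['orientation']).as_matrix(); print(s['t'],s['tool_pos'],T.round(3),s['qpos'].round(2))
a,c=snap('wrist','w1.png'); import pickle; pickle.dump((s,c),open('w1.pkl','wb'))
E
```

```text
2.1 [ 0.50494166 -0.20280018  0.17186223] [[-0.115  0.993 -0.003]
 [ 0.993  0.115  0.002]
 [ 0.002 -0.002 -1.   ]] [-0.52  0.45  1.58  0.    1.12 -0.64]
```

View pics/w1.png

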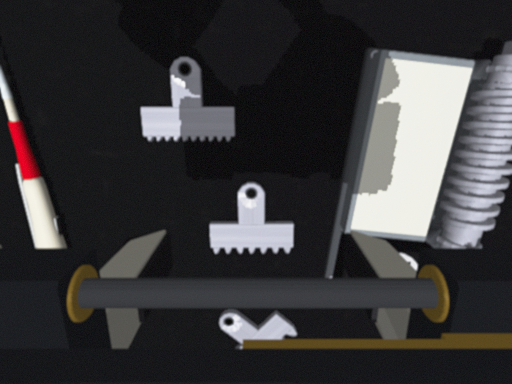

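The wrist view shows the mid leaf (7 teeth) centred at (251,236) with its hole at (251,192). The fine leaf is at (187,125). Measuring the leaf now.

```bash
cat >> h.py <<'E'
def leaf(a,c,box,z,th=85):
    g=cv2.cvtColor(a,cv2.COLOR_RGB2GRAY); x0,y0,x1,y1=box
    m=np.zeros_like(g); m[y0:y1,x0:x1]=(g[y0:y1,x0:x1]>th)
    k=max(cv2.findContours(m,cv2.RETR_EXTERNAL,cv2.CHAIN_APPROX_NONE)[0],key=cv2.contourArea)
    P=np.array([ray(c,u,v,z)[:2] for u,v in k[:,0]]).astype(np.float32)*1000
    return P,cv2.minAreaRect(P)
E
python3 - <<'E'
from h import *; import pickle
s,c=pickle.load(open('w1.pkl','rb')); a=cv2.imread('pics/w1.png')[:,:,::-1].copy()
P,r=leaf(a,c,(195,170,310,262),.008); print(r)
# tab sides: hole and comb corners
for u,v in((251,192),(210,224),(293,224)): print(ray(c,u,v,.008)*1000)
T=Ro.from_quat(s['orientation']).as_matrix()
E
```

```text
((502.4161682128906, -242.72518920898438), (84.81108093261719, 75.06285858154297), 6.622386455535889)
[ 499.43449445 -215.32868768    8.        ]
[ 462.5940171  -253.01806359    8.        ]
[ 544.45814462 -243.52834444    8.        ]
```

play_rows --pt "-11 -3.5 30 0 0 0 0.2" --pt "-11.3 -3.5 35 0 0 0 0.2" --pt "0 0 35 0 0 0 0.2" --pt "0 0 30 0 0 0 0.2" --pt "0 0 10 0 0 0 0.2" --pt "0 0 0 0 0 0 0.2"

```text
t: 2.9
tool_pos: [0.5015, -0.2259, 0.0336]
orientation: [0.662, 0.749, -0.0, -0.0]
ft_force: [0.8, 0.1, 0.3]
gripper_width: 0.605
```

play_rows --pt "0 1 8 0 0 0 0.1" --pt "0 0 4 0 0 0 0" --pt "0 0 0 0 0 0 0" --pt "0 0 0 0 0 0 0"

```text
t: 3.4
tool_pos: [0.5026, -0.2259, 0.0219]
orientation: [0.663, 0.749, 0.0, 0.0]
ft_force: [0.0, 0.7, -0.5]
gripper_width: 0.501
```

play_rows --pt "0 -1.8 1.5 0 0 0 0" --pt "0 0 0 0 0 0 -0.3" --pt "0 0 0 0 0 0 -0.6" --pt "0 0 0 0 0 0 -0.9" --pt "0 0 0 0 0 0 -0.9" --pt "0 0 0 0 0 0 -0.9" --grip_force 30

```text
t: 4.15
tool_pos: [0.5007, -0.2261, 0.0202]
orientation: [0.663, 0.749, 0.0, 0.0]
ft_force: [0.6, -0.3, 0.3]
gripper_width: 0.273
```

play_rows --pt "0 0 -15 0 0 0 -0.9" --pt "0 0 -35 0 0 0 -0.9" --pt "0 0 -35 0 0 0 -0.9" --pt "13 28 -15 0 0 0 -0.9" --pt "13 28 0 0 0 0 -0.9" --pt "13 29 0 0 0 0 -0.9" --pt "14 29 0 0 0 -0.08 -0.9" --pt "0 0 0 0 0 -0.166 -0.9"

```text
t: 5.15
tool_pos: [0.6088, -0.1579, 0.1208]
orientation: [0.563, 0.826, 0.0, 0.0]
ft_force: [0.1, -0.3, -1.7]
gripper_width: 0.278
```

play_rows --pt "0 0 0 0 0 -0.17 -0.9" --pt "0 0 0 0 0 -0.17 -0.9" --pt "0 0 0 0 0 -0.17 -0.9" --pt "0 0 0 0 0 -0.17 -0.9" --pt "0 0 0 0 0 -0.17 -0.9" --pt "0 0 0 0 0 -0.17 -0.9" --pt "0 0 0 0 0 -0.17 -0.9" --pt "0 0 0 0 0 -0.03 -0.9"

```text
t: 6.15
tool_pos: [0.6072, -0.1595, 0.1208]
orientation: [-0.009, 1.0, 0.0, 0.0]
ft_force: [-0.2, 0.8, -2.4]
gripper_width: 0.279
```

play_rows --pt "0 0 0 0 0 0 -0.9" --pt "0 0 0 0 0 0 -0.9"

```text
t: 6.4
tool_pos: [0.6073, -0.1596, 0.1203]
orientation: [-0.008, 1.0, 0.0, 0.0]
ft_force: [-0.1, 0.4, -1.7]
gripper_width: 0.276
```

```bash
python3 - <<'E'
from h import *
s=monitor.sense(); T=Ro.from_quat(s['orientation']).as_matrix(); print(s['t'],s['tool_pos'],T.round(4),s['qpos'].round(2),s['gripper_width'])
a,c=snap('wrist','w2.png'); import pickle; pickle.dump((s,c),open('w2.pkl','wb'))
b=cv2.resize(a,(800,600),interpolation=cv2.INTER_CUBIC); cv2.imwrite('pics/w2b.png',b[:,:,::-1])
E
```

```text
6.4 [ 0.60733584 -0.15955977  0.12030528] [[-9.999e-01 -1.540e-02  1.000e-04]
 [-1.540e-02  9.999e-01  1.000e-04]
 [-1.000e-04  1.000e-04 -1.000e+00]] [-0.38  0.64  1.39  0.    1.11 -1.97] 0.2761276347019975
```

View pics/w2b.png

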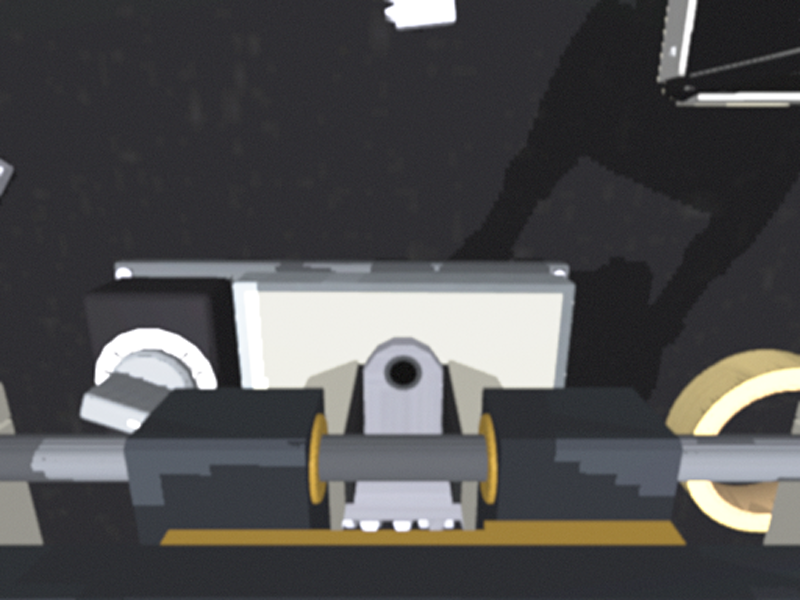

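The wrist view shows the leaf held straight, with its hole at (402,372), but the gripper hides the thread. The thread is visible from the lamp side in w1 and in the top view, so I'll rectify both at axis height and find the groove phase.

```bash
python3 - <<'E'
from h import *; import pickle
ys=np.arange(-70,-250,-.25); xs=np.arange(715,640,-.25)   # image up=+x, right=-y
out=[]
for f,p in(('w1',pickle.load(open('w1.pkl','rb'))[1]),('a',pickle.load(open('cam.pkl','rb'))[0])):
    a=cv2.imread(f'pics/{f}.png'); 
    R=np.array(p['R']);t=np.array(p['t']).ravel()
    Y,X=np.meshgrid(ys,xs); Q=np.stack([X/1e3,Y/1e3,np.full_like(X,.036)],-1)@R.T+t
    U=(p['fx']*Q[...,0]/Q[...,2]+p['cx']).astype(np.float32);V=(p['fy']*Q[...,1]/Q[...,2]+p['cy']).astype(np.float32)
    w=cv2.remap(a,U,V,cv2.INTER_LINEAR); g=cv2.cvtColor(w,cv2.COLOR_BGR2GRAY).astype(float); out.append(w)
    print(f,'cam',(-R.T@t).round(3))
    for x in(680,676,673,671,669,667):
        i=int((715-x)*4); l=g[i-3:i+4,:].mean(0); sel=(ys<-100)&(ys>-195); l2=l[sel]-np.polyval(np.polyfit(ys[sel],l[sel],2),ys[sel])
        e=np.exp(2j*np.pi*ys[sel]/12); z=(l2*e).sum()/sel.sum(); 
        yy=np.angle(z)/2/np.pi*12  # bright at y = yy mod 12
        print(x,'amp',round(2*abs(z),1),'std',round(l2.std(),1),'bright y mod12',round(yy%12,2))
v=np.vstack(out)
for y in range(-80,-250,-20): cv2.line(v,(int((-70-y)*4),0),(int((-70-y)*4),12),(0,0,255),1)
cv2.imwrite('pics/th.png',v)
E
```

```text
w1 cam [ 0.496 -0.123  0.311]
680 amp 11.1 std 15.6 bright y mod12 2.37
676 amp 22.7 std 17.7 bright y mod12 3.36
673 amp 22.7 std 16.5 bright y mod12 3.46
671 amp 21.4 std 16.3 bright y mod12 3.42
669 amp 15.3 std 12.7 bright y mod12 3.38
667 amp 10.0 std 9.2 bright y mod12 3.35
a cam [ 0.499 -0.306  0.903]
680 amp 19.1 std 15.6 bright y mod12 8.14
676 amp 22.4 std 17.4 bright y mod12 5.65
673 amp 18.8 std 14.4 bright y mod12 3.87
671 amp 12.7 std 10.4 bright y mod12 2.79
669 amp 6.2 std 7.2 bright y mod12 8.38
667 amp 10.5 std 10.4 bright y mod12 8.24
```

View pics/th.png

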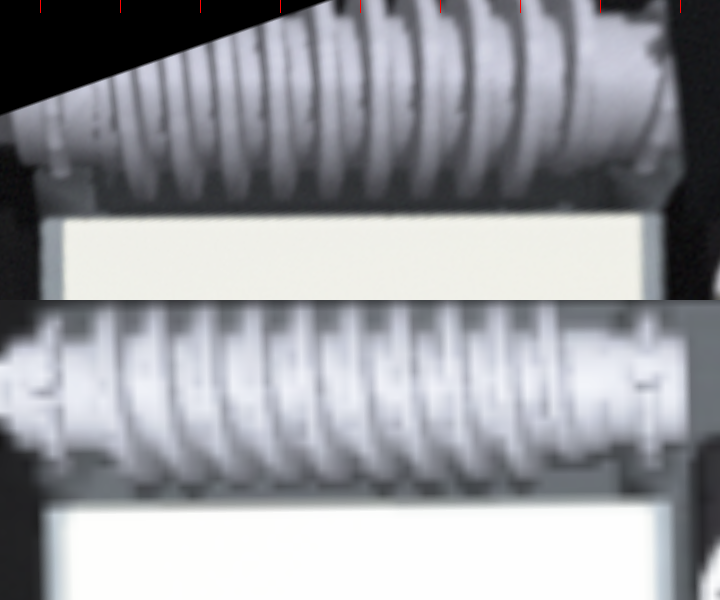

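In w1 the crests lie at y ≈ 3.4 mod 12 mm, so a groove is at y ≈ -158.6 mm. The top view roughly agrees. The held leaf's middle tooth is already at y ≈ -158.9. Next I'll check the stand's yaw from the plate edge on the spindle side.

```bash
python3 - <<'E'
from h import *; import pickle
for f,p,x0,x1 in(('w1',pickle.load(open('w1.pkl','rb'))[1],650,680),('a',pickle.load(open('cam.pkl','rb'))[0],650,680),('a',pickle.load(open('cam.pkl','rb'))[0],580,610),('w2',pickle.load(open('w2.pkl','rb'))[1],580,600)):
    g=cv2.imread(f'pics/{f}.png',0); xs=np.arange(x0,x1,.25); pts=[]
    for y in np.arange(-100,-215,-2.):
        q=np.array([proj(p,(x/1e3,y/1e3,.032)) for x in xs]).astype(np.float32)
        l=cv2.remap(g,q[:,:1].copy(),q[:,1:].copy(),cv2.INTER_LINEAR).ravel().astype(float)
        d=np.abs(np.convolve(l,np.r_[np.ones(6),-np.ones(6)],'valid')); i=d.argmax(); pts.append((xs[i]+1.4,y))
    pts=np.array(pts); k=np.polyfit(pts[:,1],pts[:,0],1)
    for _ in range(3):
        r=pts[:,0]-np.polyval(k,pts[:,1]); s=np.abs(r)<max(.5,1.5*np.median(np.abs(r))); k=np.polyfit(pts[s,1],pts[s,0],1)
    print(f,'yaw',-k[0],'x at y=-159',np.polyval(k,-159),'n',s.sum(),'rms',r[s].std())
E
```

```text
w1 yaw 0.007997785228706183 x at y=-159 663.6315128118368 n 58 rms 0.0827528688774036
a yaw 0.010777727552511732 x at y=-159 664.2586825325075 n 56 rms 0.0901930504057341
a yaw 0.00627440582709479 x at y=-159 590.0430006374813 n 45 rms 0.18939439033426758
w2 yaw 0.008155433879848947 x at y=-159 592.5585522470698 n 58 rms 0.08705822525459929
```

play_rows --pt "0 0 20 0 0 0 -0.9" --pt "0 0 25 0 0 0 -0.9" --pt "0 0 14 0 0 0 -0.9" --pt "0 0 5 0 0 0 -0.9" --pt "0 0 0 0 0 0 -0.9" --pt "0 0 0 0 0 0 -0.9"

```text
t: 7.2
tool_pos: [0.6079, -0.1598, 0.0571]
orientation: [-0.009, 1.0, -0.0, 0.001]
ft_force: [0.4, -0.1, -2.5]
gripper_width: 0.277
```

play_rows --pt "0 0 3 0 0 0.008 -0.9" --pt "0 0 1 0 0 0 -0.9" --pt "0 0 0 0 0 0 -0.9" --pt "0 0 0 0 0 0 -0.9"

```text
t: 7.7
tool_pos: [0.6074, -0.1596, 0.0522]
orientation: [-0.005, 1.0, 0.0, 0.0]
ft_force: [-0.6, 0.0, -1.3]
gripper_width: 0.281
```

play_rows --pt "0 0 0.6 0 0 0 -0.9" --pt "0 0 0 0 0 0 -0.9" --pt "0 0 0 0 0 0 -0.9"

```text
t: 8.07
tool_pos: [0.6074, -0.1596, 0.0521]
orientation: [-0.005, 1.0, -0.0, 0.0]
ft_force: [-2.1, -0.0, 6.1]
gripper_width: 0.28
```

```bash
python3 - <<'E'
from h import *
s=monitor.sense(); T=Ro.from_quat(s['orientation']).as_matrix(); print(s['t'],s['tool_pos'],T.round(4),s['ft_force'],s['ft_torque'],s['joint_efforts'])
E
```

```text
8.075 [ 0.60740017 -0.15960737  0.052133  ] [[-1.0e+00 -9.2e-03  4.0e-04]
 [-9.2e-03  1.0e+00 -1.0e-04]
 [-4.0e-04 -1.0e-04 -1.0e+00]] [-2.0644764  -0.0461423   6.10154871] [ 0.19595893  0.46232306 -0.00777934] [-2.67781341e-02 -5.40385938e+01 -2.01529330e+01  2.05052627e-02
 -8.38939883e-01 -1.89265382e-03]
```

Touching the plate with about 6 N. Now sliding forward gently.

play_rows --pt "-2 0.3 -0.3 0 0 0 -0.9" --pt "-2 0 0 0 0 0 -0.9" --pt "-2 0 0 0 0 0 -0.9" --pt "-1 0 0 0 0 0 -0.9" --pt "0 0 0 0 0 0 -0.9"

```text
t: 8.7
tool_pos: [0.6139, -0.1593, 0.0522]
orientation: [-0.005, 1.0, 0.0, -0.001]
ft_force: [-4.9, 0.8, 7.0]
gripper_width: 0.278
```

play_rows --pt "-1 0 0 0 0 0 -0.9" --pt "-1 0 0 0 0 0 -0.9" --pt "0 0 0 0 0 0 -0.9"

```text
t: 9.07
tool_pos: [0.6158, -0.1593, 0.0521]
orientation: [-0.005, 1.0, 0.0, -0.001]
ft_force: [-5.4, 0.5, 6.3]
gripper_width: 0.281
```

play_rows --pt "-1 0 -0.2 0 0 0 -0.9" --pt "-1 0 0 0 0 0 -0.9" --pt "0 0 0 0 0 0 -0.9"

```text
t: 9.45
tool_pos: [0.6182, -0.1592, 0.0521]
orientation: [-0.005, 1.0, 0.0, -0.0]
ft_force: [-4.6, -0.4, 4.4]
gripper_width: 0.278
```

play_rows --pt "-0.7 0 0 0 0 0 -0.9" --pt "-0.7 0 0 0 0 0 -0.9" --pt "0 0 0 0 0 0 -0.9"

```text
t: 9.82
tool_pos: [0.6196, -0.1592, 0.0521]
orientation: [-0.005, 1.0, 0.0, -0.0]
ft_force: [-5.0, 0.8, 5.5]
gripper_width: 0.281
```

play_rows --pt "-0.7 0 0 0 0 0 -0.9" --pt "-0.7 0 0 0 0 0 -0.9" --pt "0 0 0 0 0 0 -0.9"

```text
t: 10.2
tool_pos: [0.621, -0.1592, 0.0522]
orientation: [-0.005, 1.0, 0.0, -0.0]
ft_force: [-4.5, 0.5, 5.3]
gripper_width: 0.281
```

play_rows --pt "-0.6 0 0 0 0 0 -0.9" --pt "-0.6 0 0 0 0 0 -0.9" --pt "0 0 0 0 0 0 -0.9"

```text
t: 10.58
tool_pos: [0.6212, -0.1592, 0.0521]
orientation: [-0.005, 1.0, 0.0, -0.001]
ft_force: [-7.4, -0.0, 8.2]
gripper_width: 0.281
```

The travel stops at x = 0.621, which is the predicted home position. A slightly firmer push will seat it, then a look.

play_rows --pt "-0.6 0 0 0 0 0 -0.9" --pt "-0.6 0 0 0 0 0 -0.9" --pt "0 0 0 0 0 0 -0.9"

```text
t: 10.95
tool_pos: [0.6213, -0.1592, 0.0521]
orientation: [-0.005, 1.0, 0.0, -0.003]
ft_force: [-12.6, -0.3, 10.7]
gripper_width: 0.281
```

```bash
python3 - <<'E'
from h import *
s=monitor.sense(); T=Ro.from_quat(s['orientation']).as_matrix(); print(s['t'],s['tool_pos'],T.round(4)[:2,:2],s['ft_force'],s['ft_torque'])
a,c=snap('top','t3.png'); b,d=snap('side','s3.png')
x=a[100:200,140:290]; y=b[140:240,225:375]
v=np.vstack([cv2.resize(i,(450,300),interpolation=cv2.INTER_CUBIC) for i in(x,y)]); cv2.imwrite('pics/v3.png',v[:,:,::-1])
E
```

```text
10.95 [ 0.62133434 -0.15919279  0.05213064] [[-0.9999 -0.0095]
 [-0.0095  1.    ]] [-12.57380922  -0.32334492  10.67383191] [-0.04468348  2.06887505 -0.02051412]
```

View pics/v3.png

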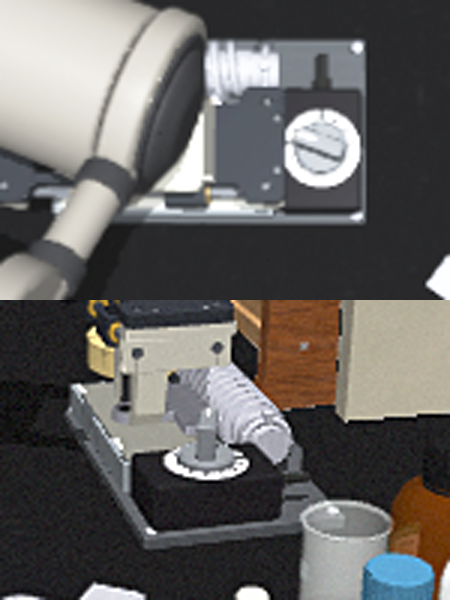

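The arm hides the teeth from both fixed cameras. I'll relieve the push, release and look from above with the wrist camera.

play_rows --pt "0.8 0 -0.3 0 0 0 -0.9" --pt "0.7 0 -0.2 0 0 0 -0.9" --pt "0 0 0 0 0 0 -0.4" --pt "0 0 0 0 0 0 -0.1" --pt "0 0 0 0 0 0 0" --pt "0 0 -5 0 0 0 0" --pt "0 0 -20 0 0 0 0" --pt "0 0 -30 0 0 0 0.5"

```text
t: 12.05
tool_pos: [0.6216, -0.1589, 0.1076]
orientation: [-0.005, 1.0, 0.0, -0.001]
ft_force: [0.3, -0.2, -0.4]
gripper_width: 0.571
```

play_rows --pt "20 0 -30 0 0 0 1" --pt "50 0 -30 0 0 0 1" --pt "50 0 -30 0 0 0 1" --pt "30 0 -20 0 0.1 0 1" --pt "0 0 0 0 0.15 0 1" --pt "0 0 0 0 0.15 0 1" --pt "0 0 0 0 0 0 1" --pt "0 0 0 0 0 0 1"

```text
t: 13.05
tool_pos: [0.472, -0.1604, 0.2176]
orientation: [-0.005, 0.98, -0.001, -0.198]
ft_force: [-0.4, -0.9, -0.5]
gripper_width: 1.001
```

```bash
python3 - <<'E'
from h import *
s=monitor.sense(); T=Ro.from_quat(s['orientation']).as_matrix(); print(s['t'],s['tool_pos'],T.round(4),s['ft_force'])
a,c=snap('wrist','w4.png'); import pickle; pickle.dump((s,c),open('w4.pkl','wb'))
print(proj(c,(.648,-.16,.032)),proj(c,(.635,-.275,.06)))
b,d=snap('top','t4.png')
v=np.hstack([cv2.resize(a,(464,348)),cv2.resize(b[110:210,150:250],(336,348),interpolation=cv2.INTER_CUBIC)]); cv2.imwrite('pics/v4.png',v[:,:,::-1])
E
```

```text
13.05 [ 0.47199101 -0.16042964  0.21755961] [[-9.219e-01 -9.500e-03 -3.873e-01]
 [-8.800e-03  1.000e+00 -3.400e-03]
 [ 3.873e-01  3.000e-04 -9.220e-01]] [-0.444137   -0.87408933 -0.54583916]
[255.99380508 425.17949146] [128.85026655 427.6148883 ]
```

View pics/v4.png

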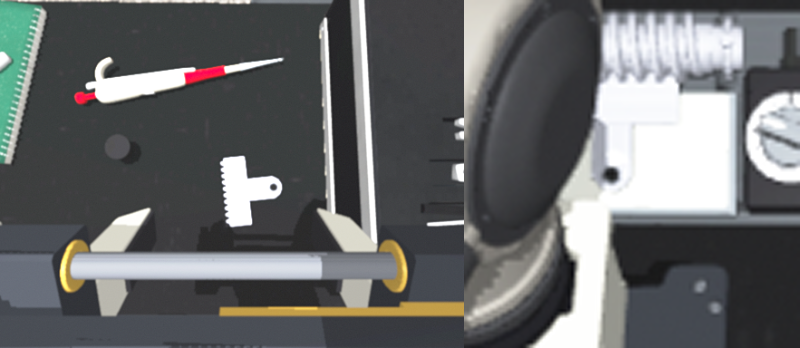

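The top view shows the comb edge lying along the thread with no visible gap. I tilted the wrist the wrong way, so I'll straighten it and move to see both the knob and the seated leaf.

play_rows --pt "0 0 0 0 -0.13 0 1" --pt "0 0 0 0 -0.135 0 1" --pt "0 0 0 0 -0.135 0 1" --pt "-33 -20 -11 0 0 0 1" --pt "-33 -20 -11 0 0 0 1" --pt "-32 -20 -10 0 -0.08 0 1" --pt "0 0 0 0 -0.1 0 1" --pt "0 0 0 0 0 0 1"

```text
t: 14.15
tool_pos: [0.5691, -0.2198, 0.2504]
orientation: [-0.004, 0.996, 0.0, 0.09]
ft_force: [0.3, 0.2, -0.1]
gripper_width: 1.001
```

```bash
python3 - <<'E'
from h import *
s=monitor.sense(); T=Ro.from_quat(s['orientation']).as_matrix(); print(s['t'],s['tool_pos'],T.round(4),s['ft_force'])
a,c=snap('wrist','w5.png'); import pickle; pickle.dump((s,c),open('w5.pkl','wb'))
print(proj(c,(.648,-.16,.032)),proj(c,(.635,-.275,.075)))
cv2.imwrite('pics/w5b.png',cv2.resize(a,(800,600),interpolation=cv2.INTER_CUBIC)[:,:,::-1])
E
```

```text
14.15 [ 0.56905873 -0.21984663  0.25036873] [[-9.838e-01 -7.500e-03  1.793e-01]
 [-7.400e-03  1.000e+00  1.200e-03]
 [-1.793e-01 -2.000e-04 -9.838e-01]] [ 0.34494364  0.23932336 -0.11787998]
[307.65996636 197.25240671] [203.93268121 205.24406075]
```

View pics/w5b.png

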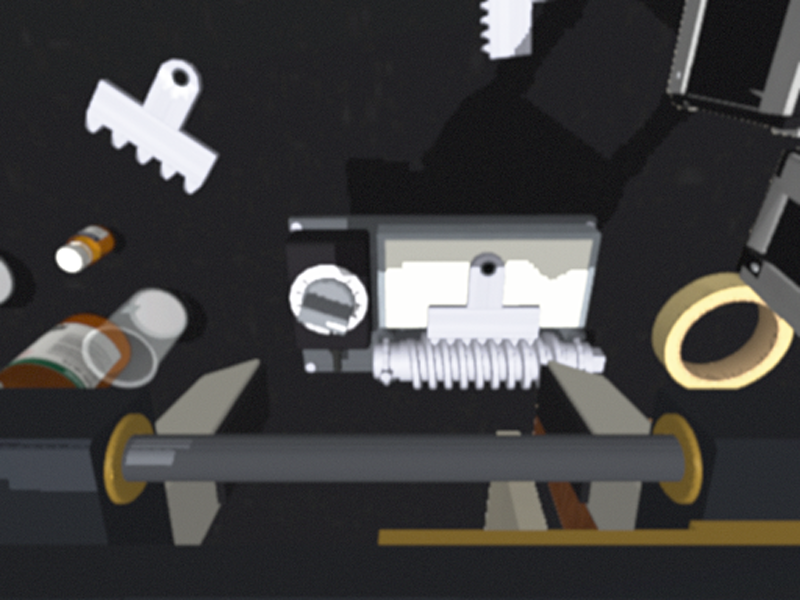

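The leaf is seated square against the thread at (485,335), and the coarse leaf, vial and beaker look undisturbed. Next the knob at (328,300), magnified.

```bash
python3 - <<'E'
from h import *; import pickle
s,c=pickle.load(open('w5.pkl','rb')); a=cv2.imread('pics/w5.png'); t=cv2.imread('pics/a.png')
x=a[165:220,180:240]; y=t[132:167,230:265]
v=np.hstack([cv2.resize(x,(400,367),interpolation=cv2.INTER_CUBIC),cv2.resize(y,(367,367),interpolation=cv2.INTER_CUBIC)]); cv2.imwrite('pics/k.png',v)
E
```

```text
(no output)
```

View pics/k.png

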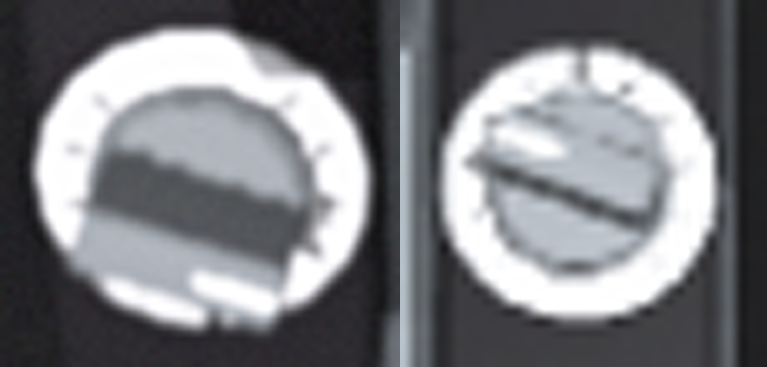

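```bash
python3 - <<'E'
from h import *; import pickle
s,c=pickle.load(open('w5.pkl','rb')); ct=pickle.load(open('cam.pkl','rb'))[0]
f=lambda u,v,z=.075: ray(c,180+u*.15,165+v*.15,z)[:2]*1e3
g=lambda u,v,z=.075: ray(ct,230+(u-400)*35/367,132+v*35/367,z)[:2]*1e3
q=[f(95,205),f(295,262),f(75,265),f(270,330)]
print(np.round(q,1),'ctr',np.mean(q,0))
for a,b in((q[0],q[1]),(q[2],q[3]),(g(650,222),g(470,160))): d=b-a; A=np.arctan2(d[1],d[0]); print('ang',A,'q',2.356-A+.008,np.linalg.norm(d))
print('skirt ctr wrist',ray(c,180+202*.15,165+178*.15,.052)*1e3,'top',g(580,183,.052))
E
```

```text
[[ 623.8 -284.2]
 [ 633.7 -253.8]
 [ 634.5 -288.2]
 [ 646.2 -258.3]] ctr [ 634.56060174 -271.09090076]
ang 1.2558313942235249 q 1.108168605776475 31.94503094180632
ang 1.1985609563172537 q 1.1654390436827462 32.104187291075576
ang 1.2494466464286984 q 1.1145533535713015 37.32531651211865
skirt ctr wrist [ 630.97233331 -271.04109867   52.        ] top [ 634.02046181 -274.74764701]
```

Pointer angle about q = 1.12 (the three estimates run from 1.11 to 1.17), knob centre about (634.5,-272). I'll grasp with tool y at -0.336 rad and TCP z about 0.076, then turn clockwise by about 1.235.

play_rows --pt "0 0 0 0 0.09 0 0.5" --pt "0 0 0 0 0.09 0 0" --pt "-16 -13 20 0 0 0 -0.3" --pt "-33 -26 40 0 0 0 -0.3" --pt "-16 -13 40 0 0 0.15 -0.3" --pt "0 0 20 0 0 0.175 -0.3" --pt "0 0 0 0 0 0.175 -0.3" --pt "0 0 0 0 0 0.175 -0.3"

```text
t: 15.2
tool_pos: [0.6361, -0.2708, 0.1293]
orientation: [0.329, 0.944, -0.0, -0.001]
ft_force: [-0.9, -1.1, -0.5]
gripper_width: 0.354
```

play_rows --pt "0 0 0 0 0 0.175 -0.3" --pt "0 0 0 0 0 0.175 -0.3" --pt "0 0 0 0 0 0.175 -0.3" --pt "0 0 0 0 0 0.175 -0.3" --pt "0 0 0 0 0 0.175 -0.3" --pt "0 0 0 0 0 0.175 -0.3" --pt "0 0 0 0 0 0.175 -0.3" --pt "0 0 0 0 0 0.02 -0.3"

```text
t: 16.2
tool_pos: [0.6362, -0.2708, 0.1299]
orientation: [0.816, 0.578, -0.0, -0.0]
ft_force: [0.5, 0.3, -0.7]
gripper_width: 0.351
```

play_rows --pt "0 0 0 0 0 0 -0.3" --pt "0 0 0 0 0 0 -0.3"

```text
t: 16.45
tool_pos: [0.6361, -0.271, 0.1296]
orientation: [0.816, 0.578, -0.0, -0.0]
ft_force: [0.7, -0.1, -0.2]
gripper_width: 0.351
```

```bash
python3 - <<'E'
from h import *
s=monitor.sense(); T=Ro.from_quat(s['orientation']).as_matrix(); print(s['t'],s['tool_pos'],T.round(4),'psi',np.arctan2(T[1,1],T[0,1]),s['qpos'].round(2),s['gripper_width'])
d=np.array([.6345,-.272,.076])-s['tool_pos']; print('tool delta mm',T.T@d*1e3)
E
```

```text
16.45 [ 0.63611517 -0.2710053   0.12960781] [[ 3.316e-01  9.434e-01 -1.000e-04]
 [ 9.434e-01 -3.316e-01 -1.000e-04]
 [-1.000e-04 -1.000e-04 -1.000e+00]] psi -0.338050497684124 [-0.51  0.74  1.16 -0.    1.24 -0.18] 0.351221051681155
tool delta mm [-1.46903979 -1.18830203 53.60806769]
```

play_rows --pt "-1.5 -1.2 20 0 0 0 -0.3" --pt "0 0 22 0 0 0 -0.3" --pt "0 0 11 0 0 0 -0.3" --pt "0 0 0 0 0 0 -0.3" --pt "0 0 0 0 0 0 -0.3" --grip_force 10

```text
t: 17.08
tool_pos: [0.635, -0.2723, 0.0775]
orientation: [0.816, 0.577, 0.0, 0.001]
ft_force: [0.3, -0.0, 1.3]
gripper_width: 0.351
```

play_rows --pt "0 0 0 0 0 0 -0.6" --pt "0 0 0 0 0 0 -0.8" --pt "0 0 0 0 0 0 -1" --pt "0 0 0 0 0 0 -1" --pt "0 0 0 0 0 0 -1"

```text
t: 17.7
tool_pos: [0.6357, -0.2725, 0.0772]
orientation: [0.817, 0.577, 0.001, 0.001]
ft_force: [4.7, -1.0, -0.2]
gripper_width: 0.126
```

```bash
python3 - <<'E'
from h import *
s=monitor.sense(); T=Ro.from_quat(s['orientation']).as_matrix(); print(s['t'],s['tool_pos'],'psi',np.arctan2(T[1,1],T[0,1]),s['gripper_width']*92,s['ft_force'],s['ft_torque'])
E
```

```text
17.7 [ 0.63568784 -0.27245299  0.07720356] psi -0.3399712823977176 11.576239718563357 [ 4.72955982 -0.99388861 -0.16429707] [-0.2993506  -0.74857548 -0.05249427]
```

play_rows --pt "0 1 0 0 0 0.08 -1" --pt "0 0 0 0 0 0.16 -1" --pt "0 0 0 0 0 0.17 -1" --pt "0 0 0 0 0 0.17 -1" --pt "0 0 0 0 0 0.17 -1" --pt "0 0 0 0 0 0.17 -1" --pt "0 0 0 0 0 0.16 -1" --pt "0 0 0 0 0 0.143 -1"

```text
t: 18.7
tool_pos: [0.6361, -0.2729, 0.0772]
orientation: [1.0, 0.001, 0.001, 0.001]
ft_force: [3.3, -1.7, 0.6]
gripper_width: 0.128
```

play_rows --pt "0 0 0 0 0 0 -1" --pt "0 0 0 0 0 0 -1"

```text
t: 18.95
tool_pos: [0.636, -0.2729, 0.0772]
orientation: [1.0, 0.005, 0.001, 0.001]
ft_force: [4.1, -2.0, 1.7]
gripper_width: 0.133
```

```bash
python3 - <<'E'
from h import *
s=monitor.sense(); T=Ro.from_quat(s['orientation']).as_matrix(); print(s['t'],s['tool_pos'],'psi',np.arctan2(T[1,1],T[0,1]),s['gripper_width']*92,s['ft_force'],s['ft_torque'])
E
```

```text
18.95 [ 0.63603037 -0.2728683   0.07718735] psi -1.5603599211561099 12.203624634583463 [ 4.06621307 -1.98881248  1.7248721 ] [-0.42365587 -0.44286573 -0.01069291]
```

play_rows --pt "0 0 0 0 0 0 -0.6" --pt "0 0 0 0 0 0 -0.3" --pt "0 0 0 0 0 0 -0.3" --pt "0 0 -10 0 0 0 -0.3" --pt "0 0 -30 0 0 0 -0.3" --pt "0 0 -45 0 0 0 -0.3" --pt "-20 0 -45 0 0 0 0" --pt "-40 10 -30 0 0 0 0"

```text
t: 19.95
tool_pos: [0.5761, -0.2825, 0.2395]
orientation: [1.0, 0.005, 0.002, 0.001]
ft_force: [0.3, 0.3, -0.7]
gripper_width: 0.489
```

play_rows --pt "-40 35 0 0 0 0 0.5" --pt "-40 35 0 0 0 0 1" --pt "-40 35 0 0 0 0 1" --pt "-30 35 0 0 0 0 1" --pt "-10 20 0 0 0 0 1" --pt "0 0 0 0 0 0 1" --pt "0 0 0 0 0 0 1"

```text
t: 20.82
tool_pos: [0.4177, -0.4431, 0.2365]
orientation: [1.0, 0.004, 0.0, -0.0]
ft_force: [0.3, 0.7, -0.5]
gripper_width: 1.0
```

```bash
python3 - <<'E'
from h import *
s=monitor.sense(); print(s['t'],s['tool_pos'],s['ft_force'])
a,c=snap('top','t6.png'); b,d=snap('side','s6.png')
v=np.hstack([cv2.resize(a[105:265,150:345],(488,400),interpolation=cv2.INTER_CUBIC),cv2.resize(a[130:169,228:258],(308,400),interpolation=cv2.INTER_CUBIC)]); cv2.imwrite('pics/v6.png',v[:,:,::-1])
for z,bx in((.008,(165,218,206,265)),(.008,(278,180,325,226))):
    P,r=leaf(a,c,bx,z,110); print(r)
E
```

```text
20.825 [ 0.41768067 -0.44309496  0.23654206] [ 0.34394433  0.74040694 -0.49604308]
((434.0562744140625, -138.69761657714844), (85.4201889038086, 73.61548614501953), 6.461766242980957)
((515.6793823242188, -383.02764892578125), (85.41851806640625, 77.44194030761719), 53.66385269165039)
```

View pics/v6.png

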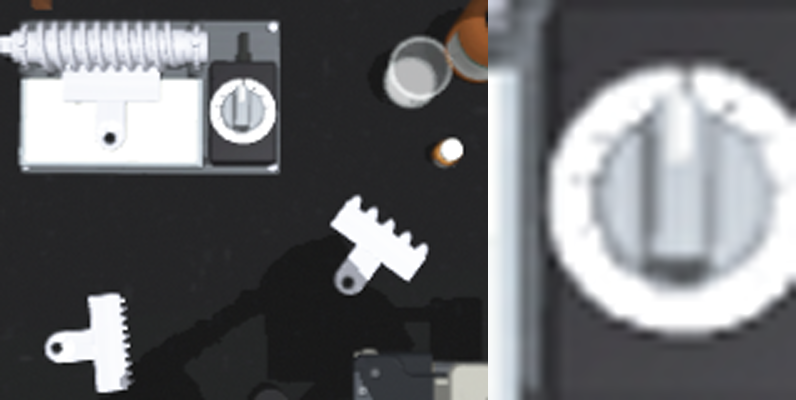

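The bar points at the long mark, and the mark's small offset in this view is parallax from the bar's height. The leaf is seated square. The fine leaf hasn't moved, and the coarse leaf is within 1 mm and 0.5° of its first measurement. Handing in.

```bash
python3 -c "
from h import *
job.close_job()"
```

```text
the job is handed in; nothing more can be done
```

The 7-tooth leaf is lying on the lit plate with its teeth in the spindle thread, and the dimmer is turned up to the long middle mark. I handed the job in at about 21 s of the 58 s allowed, with the arm clear of everything.

**Leaf**
- It slid forward until it stopped at tool x = 0.621 m, the predicted fully home position, with at most about 13 N of push.
- Pictures taken after release show no visible gap. The leaf was within about 0.002 rad of square to the stand, judged from the tool's yaw while still gripping it.
- I did not measure the leaf's own edges after release.

**Dimmer**
- The knob started at about 1.12 rad and I turned it 1.22 rad clockwise.
- At release the gripper was within about 0.003 rad of the angle I was aiming for. The last top view shows the pointer on the long mark.

**The rest**
- The fine leaf's measured position did not change, and the coarse leaf's changed by less than 1 mm and about 0.5°, which is measurement noise.
- The beaker and vial look unmoved in the last picture, but I did not measure them.

**Disagreements**
- The matching leaf's starting yaw measured about -1.45 rad, not the stated -0.95 to -0.65. I picked it by its 7 teeth at 12 mm spacing.
- The top view gave a poor reading of where the thread grooves lie, so I used the wrist picture for that. The leaf going in without resistance bore it out.

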